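# Clamp the lid of a bench pressure filter

### The arm

A 6-joint arm with a two-finger parallel gripper is mounted at the origin on the work surface. World frame = base frame: x ahead of the robot, y to its left, z up, the work surface at z = 0. Lengths are in m, angles in rad, forces in N, time in s.
With the tool pointing down it reaches from about 0.275 to 0.875 m from the base axis. Payload 12.5 kg.
Tool frame: the origin (TCP) lies on the centre line of the jaws, within the pads' length; the fingertips stand r.finger_overhang ahead of it and the grasp point (between the pads) lies 3 mm ahead of it (r.finger_overhang is the distance from the TCP to the fingertips, in m); z points along the fingers, y is the direction in which the jaws open and shut (so a half turn about z gives the same grasp; the last joint's range is limited). The gripper opens to 85 mm and grips with 20 to 120 N. Pads are 22 mm wide; open, the fingers measure 114 mm over their backs; the gripper's body (76 mm by 85 mm) begins 54 mm behind the grasp point. The pads swing forward as they close: fully open they stand 13 mm farther back than shut.
Start: joints at [-1.431, 0.351, 1.652, -0, 1.139, -0.085], TCP at [0.123, -0.536, 0.253] pointing down, gripper open.
Joint ranges: [-2.75, 2.75], [-0.79, 2.1], [0.01, 2.65], [-1.57, 4.71], [0.07, 3.14], [-2.87, 2.87]. Speed limits (rad/s): [2.22, 2.22, 2.79, 3.14, 3.14, 3.14].

### API

Orientations are given as a unit quaternion [x, y, z, w].
In Python, from cell import r, optics gives the robot as it stands. The module is installed in compiled form; this text tells all that it offers. Calls block until the motion is done:
- r.move_to(position, orientation): joint-space move of the TCP to a pose.
- r.move_linear(position, rot=None, vel=0.15): straight line of the TCP; rot=None keeps the orientation; vel is the mean speed in m/s.
- r.set_joints(angles): joint-space move.
- r.set_gripper(opening, squeeze=None): opening from 0.0 (shut) to 1.0 (fully open); squeeze is the grip in N (None keeps the last); returns when the fingers have stopped.
- r.sleep(seconds).
- r.inverse_kinematics(position, orientation): joint angles nearest the present ones, or None.
- optics.get_image(name): name is "side" or "top"; returns a dict with "pixels" (480x640x3 uint8, red, green, blue), "depth" (480x640 float32, m along the optical axis (not along the pixel's ray), 0 where there is no reading), "fx", "fy", "cx", "cy" (pixels), "camera_from_world" (4x4, takes a point from world to camera coordinates). Camera axes: x right, y down, z forward; pixel columns grow to the right and rows downward; lengths in m; the calibration is good to about 2 mm. A picture is of the moment at which its call begins.
A pose or a line that the arm cannot do raises r.PlanningError and nothing moves.
- r.hand_in(): hands the job in, once; it reports no verdict.
Readings, each from a call of its own:
- r.current_t(): time.
- r.current_q(): joint angles.
- r.current_qvel(): joint speeds.
- r.current_effort(): joint torques, N m.
- r.current_tool_pos(): TCP position.
- r.current_ee_rot(): TCP orientation.
- r.current_contact_force(): force on the tool from outside, world axes, zero at the start.
- r.current_torque(): the same for the moment, N m.
- r.current_opening(): opening from 0.0 (shut) to 1.0 (fully open).
Only numpy, scipy, OpenCV 4.12 (cv2) and the standard library are available. Lean on these libraries where they do the work, as an engineer would, in place of code of your own. Each camera call takes 0.05 s, during which the arm holds its last target. There are 200 camera calls.

### The job

The lid of the stainless pressure filter is on but not yet clamped. With the back of a finger push the clamp strap round over the lid until its notched end is fully home on the headed keeper stud, and only then push the cam lever down along the strap as far as it goes. Use the fingers only, do not lift, tip or shove the filter from its place, and leave the bottles and glassware around it standing where they are.

Things in the scene. Friction and masses are not known exactly. Their poses are not given: they have to be found in the camera images.
- filter: the pressure filter, a stainless vessel of about 4 kg standing loose on four rubber feet: round foot plate 148 mm across, barrel 94 mm, lid and flanges 116 mm across, flat of the lid 112 mm above the bench (its round boss under the strap 124 mm). Origin on its centre line at the bench; z up. Its -x side carries the keeper stud and its +x side the hinge post, each 66 mm from the centre line. A gauge, a nipple and a vent cap stand on the +y half of the lid, none above 134 mm.
- keeper (a point): the headed keeper stud on the filter's flange, a 10 mm upright neck with a round head 22 mm across whose top is at 155 mm above the bench; this point is on its axis at the height of the strap's mid-thickness, 140 mm above the bench. Under it a lug 24 mm wide reaches 80 mm from the filter's centre line, its top 102 mm above the bench
- strap_hinge (a point): point on the strap's upright hinge axis at the strap's mid-thickness, 140 mm above the bench. The hinge boss is 28 mm across and its cap reaches 12.5 mm above this point
- strap_tab (a point): centre of the strap's free end, 155 mm from the hinge axis, at mid-thickness. The strap is a flat steel bar 24 mm wide and 9 mm thick that reaches 176 mm from its hinge; from 125 to 139 mm it is notched on its leading side for the stud. The end beyond 146 mm overhangs the flange, with nothing but the bench beneath it. The point's x axis points from this end to the hinge; its -y axis points to the outer side, which is the one to push on, and +y the way the strap closes
- strap (a joint): angle of the strap about the upright hinge axis (rad): 0 = home, over the middle of the lid with the stud's neck in its notch, against its stop; it grows as the strap is swung open, anticlockwise seen from above, to 1.5. It stays where it is left; about 1.5 N at the free end moves it
- lever_pivot (a point): middle of the cam lever's level pin, carried between two cheeks on top of the strap, 66 mm from the hinge axis and 20 mm above the strap's mid-thickness; it is over the middle of the lid when the strap is home. Axes as the strap's: x points to the hinge, z up
- lever_tip (a point): point on the face to push of the lever's end paddle, 72 mm along the lever from the pin, on its centre line; the paddle is 24 mm wide, 26 mm long and 8 mm thick and ends 86 mm from the pin. The face looks away from the hinge while the lever stands and upward once it lies down. The point's z axis points along the lever from pin to tip, its -x axis out of this face
- lever (a joint): angle of the cam lever about its pin (rad): 0 = open, standing 80 degrees above level and leaning towards the strap's hinge; it grows as the lever goes down towards the hinge, to its stop at 1.36, where it lies along the top of the strap, 2 degrees above level, its tip over the hinge. It stays where it is left; about 5 N across its tip moves it
- beaker: a glass beaker, 64 mm across, 85 mm high, standing loose; origin at the centre of its foot
- bottle: a capped amber reagent bottle, 60 mm across, 125 mm high, standing loose; origin at the centre of its foot
- jar: a clear jar with a white screw cap, 68 mm across, 70 mm high, standing loose; origin at the centre of its foot
- washer: a white squeeze bottle with a bent spout, 60 mm across, 150 mm high, standing loose; origin at the centre of its foot
Not all that is in view belongs to the job. Of the things that look like the filter, the middle-sized one is meant.

How it is judged:
By the outcome, as a careful person would: the job done as asked, in the order asked, and still so for the second after the job is handed in, with the robot touching nothing.
It also fails if it takes over 58 s, if anything falls off the work surface, if the arm or the gripper's body presses on something with over 40 N, if the wrist force passes 120 N, or if a joint passes its speed limit or range.

## Working session

There is one attempt and no reset: what is moved stays moved. The work goes in short steps, each a Python script; the robot and the scene stay as the last script left them, time stands still between calls to the robot, and variables do not carry over. Pictures are saved under pics/ and viewed, about 8 in all and at most 12, crops included, and the job is handed in when it is done.

```bash
mkdir -p pics; cat > h.py <<'E'
import numpy as np, cv2
from cell import r, optics
def grab(n,tag=None):
    d=optics.get_image(n)
    if tag: cv2.imwrite(f'pics/{tag}.png',d['pixels'][:,:,::-1])
    return d
def cast(d,u,v,z):
    T=np.linalg.inv(d['camera_from_world']); c=T[:3,3]
    w=T[:3,:3]@np.array([(u-d['cx'])/d['fx'],(v-d['cy'])/d['fy'],1.])
    return c+w*(z-c[2])/w[2]
def cloud(d):
    v,u=np.mgrid[:480,:640]; z=d['depth']
    P=np.stack([(u-d['cx'])/d['fx']*z,(v-d['cy'])/d['fy']*z,z,np.ones_like(z)],-1)
    return (P@np.linalg.inv(d['camera_from_world']).T)[...,:3]
def proj(d,p):
    q=d['camera_from_world']@np.r_[p,1]; return q[0]/q[2]*d['fx']+d['cx'],q[1]/q[2]*d['fy']+d['cy']
E
python3 - <<'E'
from h import *
for n in('top','side'):
    d=grab(n,n+'0'); np.savez(f'{n}0.npz',**d)
    print(n,d['fx'],np.linalg.inv(d['camera_from_world']).round(3).tolist())
print(r.finger_overhang,r.current_t())
E
```

```text
top 572.3920208462491 [[-0.114, -0.971, 0.211, 0.29], [-0.993, 0.112, -0.02, 0.011], [-0.004, -0.212, -0.977, 1.536], [0.0, 0.0, 0.0, 1.0]]
side 440.78488284506506 [[-0.9, -0.253, 0.353, 0.208], [-0.435, 0.498, -0.75, 0.801], [0.014, -0.829, -0.559, 0.756], [0.0, 0.0, 0.0, 1.0]]
0.022 0.1
```

View pics/top0.png

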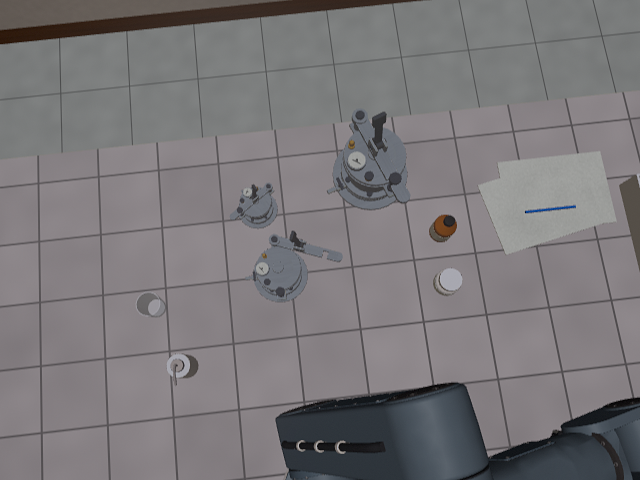

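View pics/side0.png

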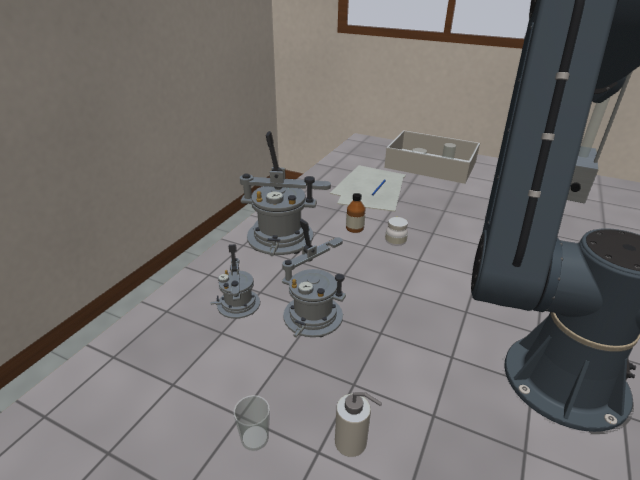

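Candidates: large filter at top (370,165), small at (257,205), middle at (280,270). The middle one is meant, and its strap is open, pointing right to about (340,257). The top view's right side is -y and its up is +x. I'll check it in one crop and measure from depth.

```bash
python3 - <<'E'
from h import *
d=dict(np.load('top0.npz')); s=dict(np.load('side0.npz'))
a=cv2.resize(d['pixels'][215:315,235:355],None,fx=5,fy=5,interpolation=cv2.INTER_CUBIC)
b=cv2.resize(s['pixels'][210:340,270:360],None,fx=3.85,fy=3.85,interpolation=cv2.INTER_CUBIC)
b=b[:500,:200*2]
c=np.hstack([a[:,:],np.zeros((500,0,3),np.uint8)])
cv2.imwrite('pics/c1.png',cv2.resize(np.hstack([c,b]),None,fx=.8,fy=.8)[:,:,::-1])
P=cloud(d); Q=cloud(s)
for nm,X,(u0,u1,v0,v1) in(('top',P,(245,350,220,310)),('side',Q,(275,350,210,335))):
    X=X[v0:v1,u0:u1].reshape(-1,3)
    h,e=np.histogram(X[:,2],np.arange(0,.26,.005)); print(nm,[(round(x,3),int(n)) for x,n in zip(e,h) if n])
# lid circle from flat of lid, both clouds
for X in(P[220:310,245:350],Q[210:335,275:350]):
    X=X.reshape(-1,3); L=X[abs(X[:,2]-.112)<.004][:,:2].astype(np.float32)
    print('lid',len(L),cv2.minEnclosingCircle(L)); 
    S=X[abs(X[:,2]-.1445)<.004][:,:2].astype(np.float32); print('strap',len(S),cv2.minAreaRect(S))
E
```

```text
top [(np.float64(0.0), 2253), (np.float64(0.005), 428), (np.float64(0.01), 271), (np.float64(0.015), 273), (np.float64(0.02), 76), (np.float64(0.025), 44), (np.float64(0.03), 54), (np.float64(0.035), 53), (np.float64(0.04), 35), (np.float64(0.045), 11), (np.float64(0.05), 1), (np.float64(0.09), 6), (np.float64(0.095), 34), (np.float64(0.1), 65), (np.float64(0.105), 253), (np.float64(0.11), 545), (np.float64(0.115), 352), (np.float64(0.12), 159), (np.float64(0.125), 111), (np.float64(0.13), 95), (np.float64(0.135), 60), (np.float64(0.14), 264), (np.float64(0.145), 238), (np.float64(0.15), 93), (np.float64(0.155), 36), (np.float64(0.16), 18), (np.float64(0.165), 40), (np.float64(0.17), 22), (np.float64(0.175), 4), (np.float64(0.18), 4), (np.float64(0.185), 4), (np.float64(0.19), 1), (np.float64(0.195), 5), (np.float64(0.2), 5), (np.float64(0.205), 5), (np.float64(0.21), 1), (np.float64(0.215), 7), (np.float64(0.22), 3), (np.float64(0.225), 8), (np.float64(0.23), 4), (np.float64(0.235), 8), (np.float64(0.24), 17), (np.float64(0.245), 17)]
side [(np.float64(0.0), 2231), (np.float64(0.005
[... 882 characters left out ...]
7), (np.float64(0.185), 10), (np.float64(0.19), 8), (np.float64(0.195), 9), (np.float64(0.2), 7), (np.float64(0.205), 10), (np.float64(0.21), 7), (np.float64(0.215), 9), (np.float64(0.22), 10), (np.float64(0.225), 14), (np.float64(0.23), 11), (np.float64(0.235), 14), (np.float64(0.24), 17), (np.float64(0.245), 12)]
lid 784 ((0.5619020462036133, 0.06915989518165588), 0.06623078137636185)
strap 448 ((0.5890262722969055, -0.00718294084072113), (0.14600002765655518, 0.16316425800323486), 10.435420036315918)
lid 787 ((0.6474242806434631, -0.05378458648920059), 0.20431332290172577)
strap 429 ((0.633374810218811, -0.043326765298843384), (0.16040368378162384, 0.3507290780544281), 34.385536193847656)
```

View pics/c1.png

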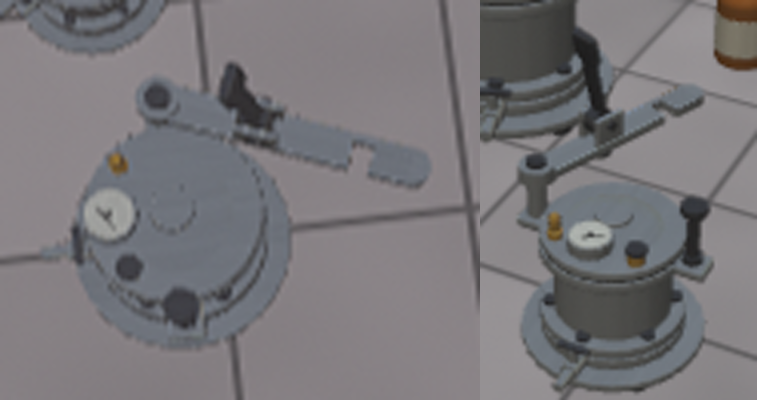

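Crop: the choice is right. In the top view the hinge cap is near (274.2,239.2), the stud head near (280.2,291.5) and the lid boss near (277.7,267.5). The strap's free end is at (342.5,256), with the notch facing the stud. In the side view the hinge is at (288,262) and the stud at (340,277.5). The lever is standing.

```bash
python3 - <<'E'
from h import *
d=dict(np.load('top0.npz')); s=dict(np.load('side0.npz'))
def blob(im,u,v,k,thr=75):
    g=im['pixels'].max(2); m=(g<thr).astype(np.uint8)
    n,l,st,c=cv2.connectedComponentsWithStats(m)
    i=min(range(1,n),key=lambda i:np.hypot(*(c[i]-[u,v]))); return c[i].round(1),st[i].tolist()
for nm,im,pts in(('top',d,[('hinge',274.2,239.2,.1525),('stud',280.2,291.5,.155)]),('side',s,[('hinge',288.2,262,.1525),('stud',339.8,277.5,.155)])):
    for k,u,v,z in pts:
        print(nm,k,'eye',cast(im,u,v,z).round(4),'blob',blob(im,u,v,k))
print('boss',cast(d,277.7,267.5,.124).round(4))
print('tip',cast(d,342.5,256,.1445).round(4), 'side tip',cast(s,270+(703-480)/3.08,210+97/3.08,.1445).round(4))
X=cloud(d)[225:275,278:350].reshape(-1,3); S=X[abs(X[:,2]-.1445)<.006]
S=S[:,:2].astype(np.float32); print(len(S),cv2.fitLine(S,cv2.DIST_HUBER,0,.01,.01).ravel(), cv2.minAreaRect(S))
for nm,im in(('bottle',(443,228,.125)),('jar',(451,279,.07)),('washer',(179,365,.12)),('beaker',(150,304,.05))): print(nm,cast(d,*im).round(3))
E
```

```text
top hinge eye [0.6332 0.07   0.1525] blob (array([273.8, 239. ]), [271, 237, 6, 5, 25])
top stud eye [0.5006 0.0685 0.155 ] blob (array([279.8, 291.7]), [276, 288, 8, 9, 59])
side hinge eye [0.6346 0.0715 0.1525] blob (array([287.6, 262.2]), [285, 260, 6, 5, 24])
side stud eye [0.5011 0.0744 0.155 ] blob (array([336.9, 286. ]), [319, 274, 25, 27, 152])
boss [0.5665 0.0698 0.124 ]
tip [ 0.5729 -0.0939  0.1445] side tip [ 0.5608 -0.0794  0.1445]
486 [ 0.3676774   0.9299534   0.59977263 -0.01827406] ((0.6016891598701477, -0.014033809304237366), (0.16862758994102478, 0.026119908317923546), 68.42000579833984)
bottle [ 0.62  -0.358  0.125]
jar [ 0.495 -0.371  0.07 ]
washer [0.355 0.333 0.12 ]
beaker [0.523 0.414 0.05 ]
```

```bash
cat >> h.py <<'E'
from scipy.spatial.transform import Rotation as Ro
H=np.array([.634,.0708]); 
def quat(ydir):
    y=np.array([*ydir,0.]); y/=np.linalg.norm(y); z=np.array([0,0,-1.]); x=np.cross(y,z)
    return Ro.from_matrix(np.c_[x,y,z]).as_quat()
SG=1
def strap_pose(th,gap=0.,z=.145,rad=.156):
    u=-np.array([np.cos(th),np.sin(th)]); o=np.array([np.sin(th),-np.cos(th)])
    return [*(H+rad*u+(.0265+gap)*o),z], quat(SG*o)
def F(): return np.array(r.current_contact_force())
E
python3 - <<'E'
import h; from h import *
for sg in(1,-1):
    h.SG=sg
    for a in((1.2,.03,.28),(1.2,.03),(.6,),(0.,)):
        q=r.inverse_kinematics(*strap_pose(*a)); print(sg,a,None if q is None else np.round(q,2))
X=cloud(dict(np.load('top0.npz'))).reshape(-1,3); p=strap_pose(1.2,.03)[0]
Y=X[(X[:,2]>.12)&(X[:,0]>.66)]; D=np.hypot(Y[:,0]-p[0],Y[:,1]-p[1]); print(p,D.min(),Y[D.argmin()])
r.set_gripper(0.0); print(r.finger_overhang,r.current_opening(),F(),r.current_t())
E
```

```text
1 (1.2, 0.03, 0.28) [-0.22  0.49  1.38 -0.    1.28  0.15]
1 (1.2, 0.03) [-0.22  0.63  1.5  -0.    1.01  0.15]
1 (0.6,) [-0.16  0.44  1.82 -0.    0.88  0.81]
1 (0.0,) [-0.    0.38  1.93 -0.    0.84  1.57]
-1 (1.2, 0.03, 0.28) None
-1 (1.2, 0.03) None
-1 (0.6,) [-0.16  0.44  1.82 -0.    0.88 -2.34]
-1 (0.0,) [-0.    0.38  1.93 -0.    0.84 -1.58]
[np.float64(0.6301323986587871), np.float64(-0.09507131053881936), 0.145] 0.143025228222068 [ 0.75212571 -0.16972951  0.1399221 ]
0.022 -0.0014047107788743279 [-0.36156491 -0.36242894 -0.81615594] 0.8667
```

```bash
python3 - <<'E'
from h import *
r.move_to(*strap_pose(1.2,.03,.28)); p,q=strap_pose(1.2,.03); r.move_linear(p,q,vel=.12)
f0=F(); print(f0.round(2),r.current_t(),np.round(r.current_tool_pos(),4))
for th in [1.2,1.1,1.0,.85,.7,.55,.4,.28,.18,.1]:
    p,q=strap_pose(th); r.move_linear(p,q,vel=.08); f=F()-f0
    print(th,f.round(1),round(r.current_t(),2))
    if np.linalg.norm(f)>8: print('STOP'); break
grab('top','t1')
d=cv2.imread('pics/t1.png'); cv2.imwrite('pics/c2.png',cv2.resize(d[200:320,220:360],None,fx=5,fy=5,interpolation=cv2.INTER_CUBIC))
E
```

```text
[0.41 0.48 0.64] 4.5333 [ 0.6305 -0.0951  0.1458]
1.2 [-0.3  0.  -0.9] 5.06
1.1 [-1.1 -0.6 -0.7] 5.41
1.0 [-0.6 -1.6 -1.1] 5.76
0.85 [ 0.1 -0.9 -0.4] 6.21
0.7 [ 0.6 -0.1 -0.6] 6.66
0.55 [-0.6 -0.6 -0. ] 7.11
0.4 [-1.2 -0.1 -0.3] 7.56
0.28 [-0.6 -0.8 -0.5] 7.94
0.18 [ 0.  -0.5 -0.7] 8.29
0.1 [ 0.2  0.  -1.2] 8.6
```

View pics/c2.png

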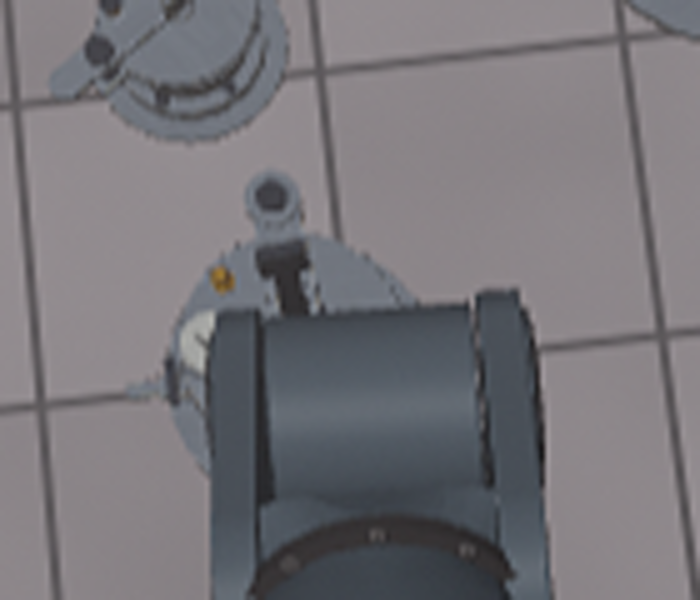

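The strap has followed the finger to nearly home: the lever is at (290,275) and the hinge at (270,195) in the crop. Next come fine steps, watching the force.

```bash
python3 - <<'E'
from h import *
def fm(n=6):
    a=[]
    for _ in range(n): r.sleep(.02); a.append(F())
    return np.mean(a,0)
th=.1; f0=fm(); print(f0.round(2)); hit=0
while th>-.05:
    th-= .012 if th>.03 else .004
    p,q=strap_pose(th); r.move_linear(p,q,vel=.03); f=fm(); print(round(th,3),f.round(1))
    if f[1]<-6: break
print(np.round(r.current_tool_pos(),4),r.current_t())
grab('side','s1')
d=cv2.imread('pics/s1.png'); cv2.imwrite('pics/c3.png',cv2.resize(d[220:340,270:370],None,fx=5,fy=5,interpolation=cv2.INTER_CUBIC))
E
```

```text
[-0.04 -0.32 -0.17]
0.088 [ 1.1 -1.2 -0.3]
0.076 [ 0.5  0.1 -0.5]
0.064 [-0.1  0.2 -0.2]
0.052 [ 0.2 -0.   0.1]
0.04 [-0.1 -0.6  0.3]
0.028 [ 0.1 -0.1  0.4]
0.024 [-0.  -0.5  0.2]
0.02 [ 0.  -1.1  0.2]
0.016 [-0.2 -1.2  0.2]
0.012 [ 0.  -0.6 -0.1]
0.008 [ 0.3 -0.9 -0.1]
0.004 [-0.3 -0.6 -0.1]
0.0 [-0.2 -0.5 -0.1]
-0.004 [-0.3 -1.5  0.3]
-0.008 [-0.1 -6.4 -0.1]
[0.4778 0.0451 0.145 ] 14.0
```

View pics/c3.png

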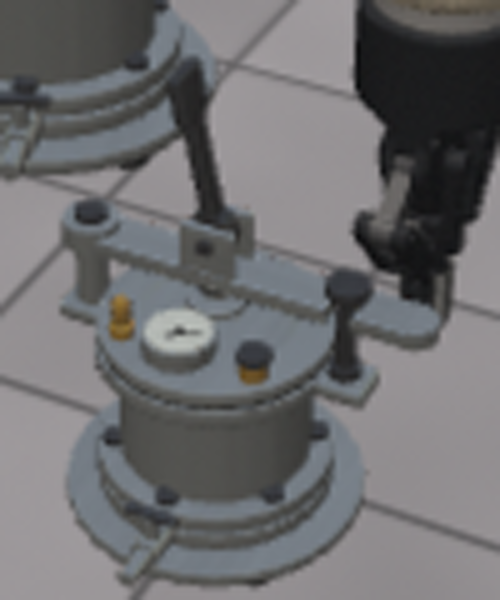

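The strap met a firm stop at the expected angle: 6 N, with the filter not shoved. The side view shows the stud neck at (345,330) with the bar in its notch under the head. Now I'll back off and push the lever.

```bash
cat >> h.py <<'E'
def lev(deg,over=0.):
    a=np.radians(deg); s,f=.070,.004+over
    return [.568+s*np.cos(a)-f*np.sin(a)-.011, .0708, .160+s*np.sin(a)+f*np.cos(a)+.022]
def fm(n=6):
    a=[]
    for _ in range(n): r.sleep(.02); a.append(F())
    return np.mean(a,0)
E
python3 - <<'E'
from h import *
p=np.array(r.current_tool_pos()); q=quat((0,-1))
r.move_linear(p+[0,-.03,0],vel=.1); r.move_linear(p+[0,-.03,.15],vel=.15)
a=np.array(lev(80)); a[0]-=.035
r.move_linear([a[0],a[1],.295],q,vel=.15); r.move_linear(a,vel=.12)
f0=fm(); print(f0.round(2),r.current_t())
ok=1
for g in list(range(80,19,-6))+[16,12]:
    r.move_linear(lev(g),vel=.06); f=F()-f0; print(g,f.round(1))
    if np.linalg.norm(f)>15: ok=0; print('STOP'); break
print(r.current_t(),np.round(r.current_tool_pos(),4))
grab('side','s2')
d=cv2.imread('pics/s2.png'); cv2.imwrite('pics/c4.png',cv2.resize(d[220:340,270:370],None,fx=5,fy=5,interpolation=cv2.INTER_CUBIC))
E
```

```text
[ 0.19  0.36 -0.28] 16.925
80 [ 0.2 -1.2  1. ]
74 [ 0.3 -0.5  0.6]
68 [ 0.1  0.1 -0.4]
62 [-0.5 -0.6 -0.1]
56 [-0.4  0.3  1. ]
50 [0.8 0.1 0.3]
44 [-0.8 -0.5  0.8]
38 [-0.1 -0.3  0.2]
32 [ 0.4 -0.5 -0.7]
26 [0.6 0.1 1.2]
20 [-0.8  0.4 -0.3]
16 [-0.3  0.   1.2]
12 [-0.1 -0.   0.4]
20.9083 [0.6247 0.0708 0.2001]
```

View pics/c4.png

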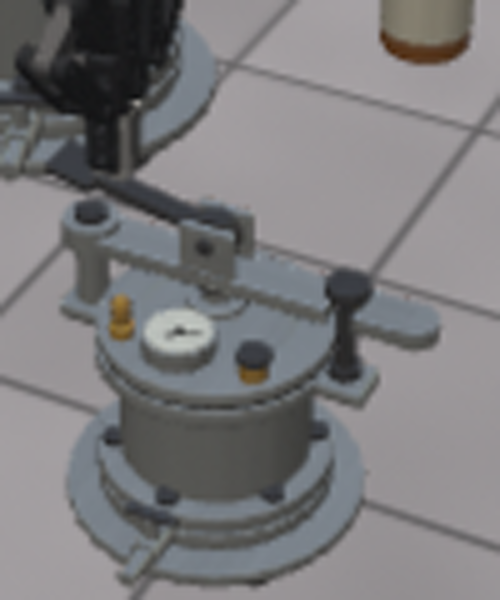

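The lever is following: its paddle is under the fingertips at (75,165) and the strap is still home. Now I'll press it to the stop.

```bash
python3 - <<'E'
from h import *
f0=fm(); p=np.array(r.current_tool_pos()); p[0]=lev(2)[0]
while p[2]>.174:
    p[2]-=.001 if p[2]<.192 else .002
    r.move_linear(p,vel=.03); f=fm(5)-f0; print(round(p[2],4),f.round(1))
    if abs(f[2])>10: break
print(r.current_t())
r.move_linear(p+[0,0,.14],vel=.15)
b=p+[-.0,-.25,.14]; r.move_linear(b,vel=.25); print(r.current_t())
t=grab('top','t3'); s=grab('side','s3')
np.savez('top3.npz',**t);np.savez('side3.npz',**s)
A=t['pixels'][215:315,220:340];B=s['pixels'][225:335,275:365]
A=cv2.resize(A,(480,400),interpolation=cv2.INTER_CUBIC);B=cv2.resize(B,(320,391),interpolation=cv2.INTER_CUBIC)
cv2.imwrite('pics/c5.png',np.hstack([A[:391],B])[:,:,::-1])
E
```

```text
0.1982 [-0.8 -0.2  0.9]
0.1962 [ 1.  -0.1  2.8]
0.1942 [ 2.5 -0.2  3.7]
0.1922 [ 3.  -0.1  4.6]
0.1902 [3.4 0.3 4.4]
0.1892 [ 3.  -0.1  4.3]
0.1882 [ 1.4 -0.3  9.8]
0.1872 [-1.2 -0.7 16.2]
23.725
25.9583
```

View pics/c5.png

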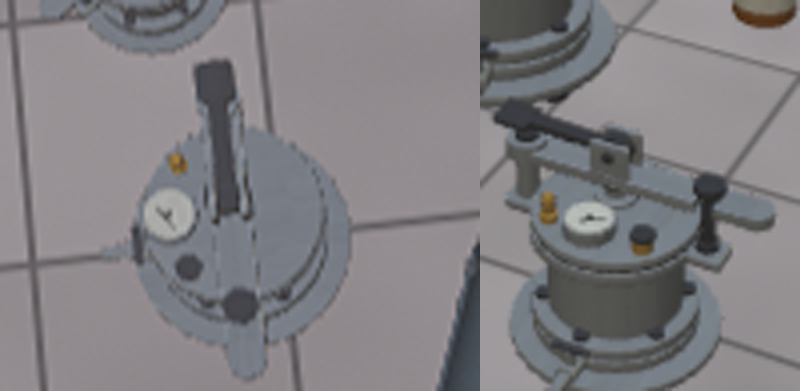

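View pics/t3.png

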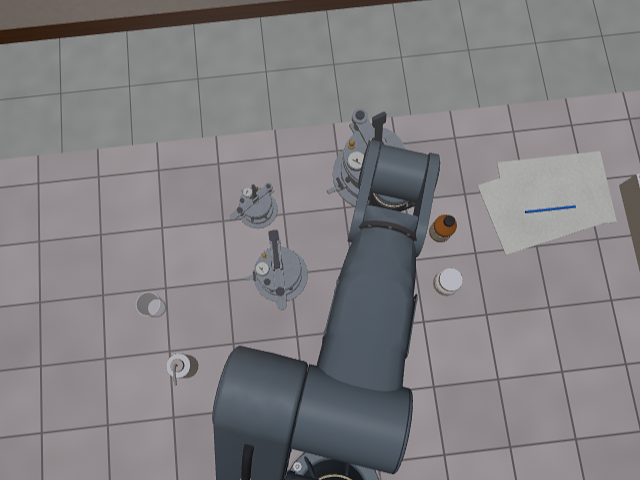

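```bash
python3 - <<'E'
from h import *
for n in('top','side'):
    d=dict(np.load(n+'3.npz')); X=cloud(d).reshape(-1,3); g=d['pixels'].max(2).ravel()
    m=(g<85)&(abs(X[:,1]-.071)<.016)&(X[:,2]>.135)&(X[:,2]<.3)&(X[:,0]>.57)&(X[:,0]<.67)
    for a in np.arange(.58,.665,.012):
        k=m&(abs(X[:,0]-a)<.006)
        if k.sum(): print(n,round(a,3),k.sum(),np.percentile(X[k,2],[50,90]).round(4))
    t=(abs(X[:,2]-.1445)<.006)&(X[:,0]<.49)&(X[:,0]>.44)&(abs(X[:,1]-.07)<.04)
    print('strap end y',np.median(X[t,1]).round(4),X[t,1].min().round(4),X[t,1].max().round(4),X[t,0].min().round(4))
    o=dict(np.load(n+'0.npz')); print('lid change',
      [cv2.phaseCorrelate(*[np.float32(cv2.cvtColor(i['pixels'],cv2.COLOR_RGB2GRAY)[w]) for i in(o,d)]) for w in ([np.s_[262:285,252:272]] if n=='top' else [np.s_[300:330,284:344]])])
E
```

```text
top 0.58 23 [0.1664 0.169 ]
top 0.592 20 [0.1648 0.1692]
top 0.604 20 [0.167  0.1691]
top 0.616 20 [0.166  0.1677]
top 0.628 33 [0.1653 0.1696]
top 0.64 44 [0.1668 0.1703]
top 0.652 22 [0.1659 0.1693]
strap end y 0.0693 0.0572 0.0814 0.4611
lid change [((-0.17425233794945605, -0.017495386017298387), 0.9127038508653641)]
side 0.58 28 [0.1568 0.1681]
side 0.592 22 [0.164  0.1669]
side 0.604 28 [0.1632 0.1669]
side 0.616 25 [0.1651 0.1678]
side 0.628 51 [0.1629 0.1673]
side 0.64 55 [0.1663 0.1687]
side 0.652 27 [0.1671 0.1686]
strap end y 0.0731 0.0566 0.0829 0.4608
lid change [((-0.03753638008244664, 0.010276108406255702), 1.0112634515762329)]
```

The lever lies level at about 0.166 m, the strap end is centred on the stud line, and the filter shows no movement beyond about 0.2 px. Handing in.

```bash
python3 -c "
from h import *
r.hand_in(); print(r.current_t())"
```

```text
the job is handed in; nothing more can be done
the job is handed in; nothing more can be done
```

The middle-sized filter is clamped and the job is handed in. The hand-in reported no verdict. The robot clock read about 26 s at the last check, just before I handed in.

- **Strap:** I pushed it round with the back of the shut fingers until it met its stop at about 6 N, at the expected home angle. The last pictures show the strap end centred on the stud line within about 2 mm, with the bar under the stud head.
- **Lever:** After the strap was home I pushed the lever down with the fingertips until it stopped firmly. The last 1 mm step reached about 16 N, past the 10 N at which I meant to stop. Depth from both cameras shows it lying level along the strap at about 0.166 m, as expected at its stop.
- **Surroundings:** The filter shifted by no more than about 0.2 pixel between the first and last pictures. The beaker, bottle, jar and washer look to be standing where they were in the top view; I checked those by eye only. The robot was clear of everything at hand-in.

No check failed or disagreed.

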